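Clamp the patched cabinet-door stile until the force tab pops

ROBOT

A 6-joint arm with a two-finger parallel gripper is mounted at the origin on the work surface. World frame = base frame: x ahead of the robot, y to its left, z up, the work surface at z = 0. Lengths are in mm, angles in rad, forces in N, time in s.
With the tool pointing down it reaches from about 275 to 825 mm from the base axis. Payload 4.9 kg.
Tool frame: the origin (TCP) lies at the very end of the fingers, on their centre line; the grasp point (between the pads) lies 19 mm behind it; z points along the fingers, y is the direction in which the jaws open and shut (so a half turn about z gives the same grasp; the last joint's range is limited). The gripper opens to 85 mm and grips with 20 to 120 N. Pads are 22 mm wide; open, the fingers measure 114 mm over their backs; the gripper's body (76 mm by 85 mm) begins 54 mm behind the grasp point. The pads swing forward as they close: fully open they stand 13 mm farther back than shut.
Start: joints at [1.144, 0.326, -0.193, 1.052, 0, 1.437], TCP at [158.743, 526.611, 191.881] pointing down, gripper open.
Joint ranges: [-2.65, 2.65], [-0.97, 1.79], [-1.3, 1.35], [-1.93, 2.1], [-1.47, 1.37], [-3.14, 3.14]. Speed limits (rad/s): [2.57, 2.57, 3.14, 3.14, 3.14, 3.14].

INTERFACE

Orientations are given as [roll, pitch, yaw] about the fixed x, y, z axes, in that order (R = Rz(yaw) Ry(pitch) Rx(roll)).
In Python, from bench import bot, solve_ik, imaging gives the robot as it stands. Calls block until the motion is done:
- bot.move_ptp(position, orientation): joint-space move of the TCP to a pose.
- bot.movel(position, rot=None, max_speed=150, threshold=None): straight line of the TCP; rot=None keeps the orientation; max_speed is the mean speed in mm/s. With threshold (N) it stops when the force on the tool has changed by that much, and returns True; else False.
- bot.move_j(angles): joint-space move.
- bot.grip(opening, effort=None): opening from 0.0 (shut) to 1.0 (fully open); effort is the grip in N (None keeps the last); returns when the fingers have stopped.
- bot.dwell(seconds).
- solve_ik(position, orientation): joint angles nearest the present ones, or None.
- bot.get_state(): the state.
- imaging.capture(name): name is "side" or "top" or "wrist"; returns the picture (420x560x3 uint8, blue, green, red); there is no depth.
- imaging.camera_model(name): a dict with "K" (3x3 intrinsics, pixels), "position" and "rotation" of the camera in the world. Camera axes: x right, y up, looking along -z (the intrinsics and any distortion apply to the point x, -y, -z); pixel columns grow to the right and rows downward; lengths in mm; the calibration is good to about 2 mm. A picture is of the moment at which its call begins: read the wrist's pose just before it. camera_model takes no time and is no camera call; for the wrist camera it gives the pose at the moment of the call.
A pose or a line that the arm cannot do raises bot.IKError and nothing moves.
- bot.sign_off(): hands the job in, once; it reports no verdict.
The state is a dict: "t": time; "qpos": joint angles; "joint_velocities": joint speeds; "effort": joint torques, N m; "tcp_pos": TCP position; "orientation": TCP orientation; "contact_force": force on the tool from outside, world axes, zero at the start; "wrist_torque": the same for the moment, N m; "opening": opening from 0.0 (shut) to 1.0 (fully open).
Only numpy, scipy, OpenCV 4.12 (cv2) and the standard library are available. Lean on these libraries where they do the work, as an engineer would, in place of code of your own. Each camera call takes 0.05 s, during which the arm holds its last target.

TASK

Gently push the oak door stile that lies in the mouth of the bench clamp fully home against the clamp's back stop, so that its glued patch sits under the pad. Then turn the crank clockwise until the brass indicator tab pops out of the side of the spring housing, stop there without over-tightening, and let go, leaving the stile clamped and everything else on the worktop where it is.

Things in the scene. Friction and masses are not known exactly. Their poses are not given: they have to be found in the camera images.
- clamp_axis (a point): fixed bench clamp, grey C-frame, mouth towards the robot. Point: on the bed's top (20 mm above worktop) on the upright screw axis; x points into the clamp, y left, z up. Steel bed 100 mm wide, x -125 to +85 mm, side guides 58 mm apart, 14 mm high, x -55 to +35 mm. Frame arm over the axis 102 to 130 mm above this point, collar to 146 mm. Needs 3 to 11 rad of crank in all
- clamp_stop (a point): the back stop: face of the clamp's column, 60 mm wide, 35 mm behind the screw axis (x = +35 mm in the clamp's frame). Point: on the face, 11 mm above the bed; same axes as clamp_axis
- stile_far (a point): centre of the far end face of the loose oak stile, a bar 170 x 50 x 22 mm, about 0.16 kg, flat on the bed, at first 20 to 45 mm short of the stop; x along the bar into the clamp, z up. On its top, centred 35 mm from this end, a glued patch 44 x 44 mm, 3 mm proud. Fully home this face touches the back stop
- stile_near (a point): centre of the stile's near end face (towards the robot), 11 mm above the bed top, 170 mm from stile_far, same axes. Push here, along x. It overhangs the bed's near edge by 10 mm when home, more before
- knob_center (a point): centre of the crank's grip, an upright black cylinder 20 mm across, 44 mm high, spinning freely on its pin; circles level 55 mm from the screw axis, 182 mm above the bed top. Crank arm top lies 2 mm below its foot. Clockwise from above lowers the pad 2 mm per rad; the crank stays at its height and where it is left. Takes 3 to 9 N
- ram: black spring housing, 50 x 50 x 36 mm, with a square steel pad 36 x 36 mm on a foot below it; origin: centre of the housing's underside. The pad's face is 26 mm below it, give or take 5 mm (foot length differs, not measured), 3 to 17 mm above the patch at first. Once the pad rests on the patch the housing goes on down, squeezing the spring (5 N preload, then 10 N per mm)
- stile: the oak stile as a body; its origin is the centre of its underside, x along it into the clamp, z up
- tab_tip (a point): outer end of the brass indicator tab, 26 mm wide, 6 mm thick, on the housing's left (+y of clamp_axis). In: 26 mm from the axis in the clamp's y. At the set force (40 to 55 N) it snaps out to 44 mm and stays out. It goes down with the housing. More than 66 N crushes the patch: reached 0.5 rad of crank or more after the pop
- glue: white glue bottle, 150 mm tall, standing; leave alone
- driver: screwdriver; leave alone
- mug: white mug; leave alone
- hinge1: steel cup hinge; leave alone
- hinge2: steel cup hinge; leave alone
- tape: roll of tape lying flat; leave alone
- offcut: short oak offcut; leave alone
Things that resemble listed ones, but are neither listed nor needed, are in the scene too. Of the things that look like the part that bears clamp_axis, the smaller one is meant.

How it is judged:
By the outcome, as a careful person would: the job done as asked, in the order asked, and still so for the second after the job is handed in, with the robot touching nothing.
It also fails if it takes over 70 s, if anything falls off the work surface, if the arm or the gripper's body presses on something with over 40 N, if the wrist force passes 120 N, or if a joint passes its speed limit or range.

## Working session

There is one attempt and no reset: what is moved stays moved. The work goes in short steps, each a Python script; the robot and the scene stay as the last script left them, time stands still between calls to the robot, and variables do not carry over. Pictures are saved under pics/ and viewed, and the job is handed in when it is done.

```bash
ls; mkdir -p pics
python3 - <<'E'
from bench import bot, imaging
import cv2
s=bot.get_state(); print(s)
for n in("side","top","wrist"):
    print(n,imaging.camera_model(n)); cv2.imwrite(f"pics/{n}0.png",imaging.capture(n))
E
```

```text
pics
{'t': 0.0, 'qpos': array([ 1.14380832e+00,  3.26930092e-01, -1.93597098e-01,  1.05202772e+00,
       -4.88612140e-06,  1.43660564e+00]), 'joint_velocities': array([ 0.0006417 , -0.00063856, -0.00124682, -0.00078891,  0.00184584,
       -0.00053064]), 'effort': array([ 3.43625550e-03, -4.43394184e+01,  2.62439954e+01,  1.55700854e-02,
        2.65622805e-05, -9.86580545e-06]), 'tcp_pos': array([158.45381293, 525.9824834 , 191.10441245]), 'orientation': array([-3.13984922e+00, -2.30436085e-04,  2.84879513e+00]), 'contact_force': array([-0.36189043,  0.3674591 , -0.11916426]), 'wrist_torque': array([-0.02155189, -0.01265407,  0.00266343]), 'opening': 1.0013022819493174}
side {'K': array([[386.9887678 ,   0.        , 284.26786264],
       [  0.        , 386.9887678 , 201.07557815],
       [  0.        ,   0.        ,   1.        ]]), 'position': array([ 269.38873362, -773.52926971,  685.21289995]), 'rotation': array([ 0.96937382, -0.00369449, -0.25954933])}
top {'K': array([[413.58356669,   0.        , 280.99897048],
       [  0.        , 413.58356669, 214.71845808],
       [  0.        ,   0.        ,   1.        ]]), 'position': array([ 348.9543775 ,    2.40965519, 1245.59538074]), 'rotation': array([ 0.08219785,  0.00266067, -1.59725961])}
wrist {'K': array([[345.52050907,   0.        , 279.26532806],
       [  0.        , 345.52050907, 213.45808201],
       [  0.        ,   0.        ,   1.        ]]), 'position': array([ 85.72716152, 547.86281421, 373.76791846]), 'rotation': array([-0.30353608,  0.00211574,  1.27878325])}
```

View pics/side0.png

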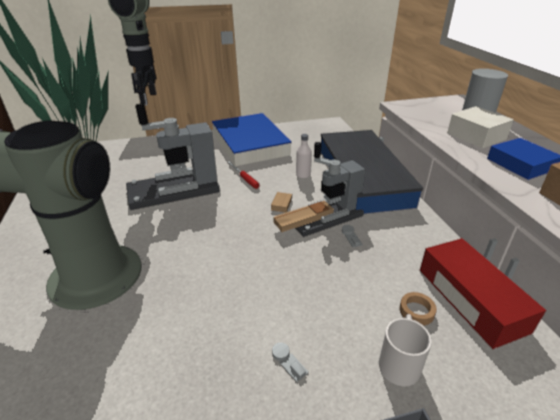

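View pics/top0.png

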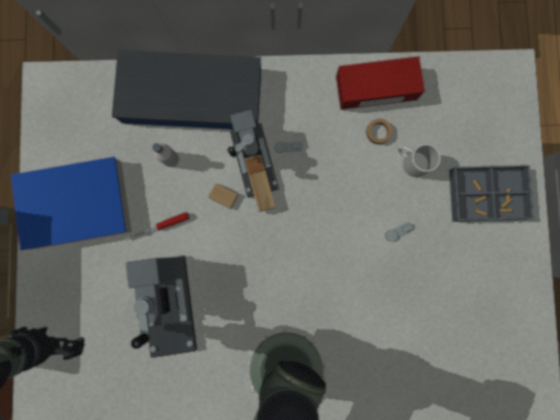

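View pics/wrist0.png

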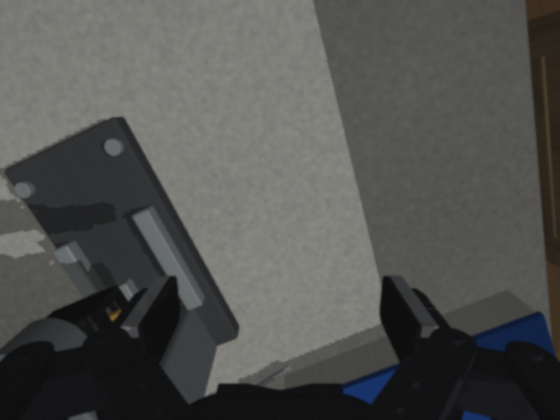

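```bash
cat > h.py <<'E'
import numpy as np, cv2
from scipy.spatial.transform import Rotation as R
from bench import bot, solve_ik, imaging
def cam(n): 
    m=imaging.camera_model(n); return m['K'],m['position'],R.from_euler('xyz',m['rotation']).as_matrix()
def proj(c,p):
    K,t,Rm=c; q=(np.atleast_2d(p)-t)@Rm; q=q*[1,-1,-1]; u=q@K.T; return u[:,:2]/u[:,2:]
def ray(c,uv):
    K,t,Rm=c; d=np.linalg.inv(K)@[uv[0],uv[1],1]; d=Rm@(d*[1,-1,-1]); return t,d/np.linalg.norm(d)
def onz(c,uv,z):
    t,d=ray(c,uv); return t+d*(z-t[2])/d[2]
def tri(obs):
    A=np.zeros((3,3));b=np.zeros(3);L=[]
    for c,uv in obs:
        t,d=ray(c,uv);P=np.eye(3)-np.outer(d,d);A+=P;b+=P@t;L.append((t,d))
    x=np.linalg.solve(A,b); return x,[float(np.linalg.norm((np.eye(3)-np.outer(d,d))@(x-t))) for t,d in L]
def crop(im,x0,y0,w,h,s,name): cv2.imwrite(name,cv2.resize(im[y0:y0+h,x0:x0+w],None,fx=s,fy=s,interpolation=cv2.INTER_CUBIC))
E
python3 - <<'E'
from h import *
ct=cam('top');print(proj(ct,[0,0,0]),proj(cam('side'),[0,0,0]))
t=cv2.imread('pics/top0.png');s=cv2.imread('pics/side0.png')
crop(t,200,95,120,130,5,'pics/t1.png');crop(s,260,120,120,120,5,'pics/s1.png')
for uv in [(245,119),(264,205),(252,160)]: print(uv,onz(ct,uv,40))
E
```

```text
[[286.09963713 368.13725926]] [[ 95.54659677 274.56597864]]
(245, 119) [737.53197616 102.73586254  40.        ]
(264, 205) [478.22530348  52.03630457  40.        ]
(252, 160) [612.94508792  84.4306637   40.        ]
```

View pics/t1.png

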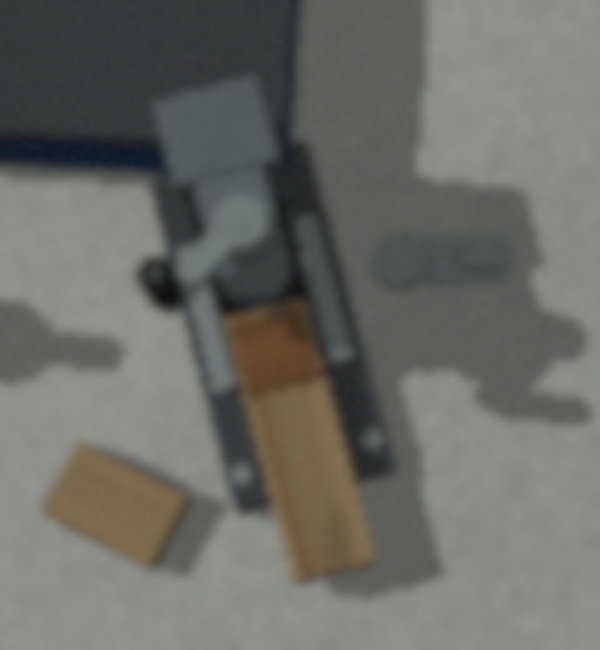

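View pics/s1.png

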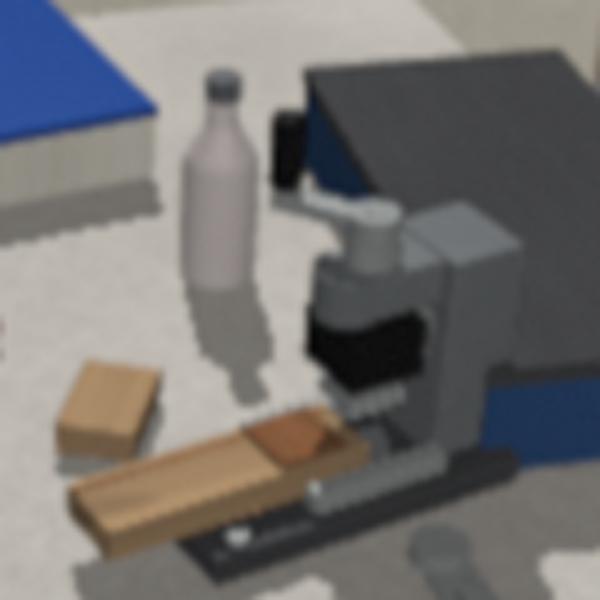

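Run:
```python
from h import *
c=cam('wrist');s=bot.get_state();print(proj(c,s['tcp_pos']),c[2]@[0,0,-1],onz(c,(280,213),0),s['tcp_pos'])
for p,y in [((420,30,260),.26),((420,30,260),1.83),((500,130,260),1.83),((600,90,184),1.83),((420,30,240),-1.31),((460,45,25),3.4)]:
    print(p,y,solve_ik(p,[np.pi,0,y]))
```

```text
[[280.05061895 244.88102553]] [ 0.28575119 -0.08778321 -0.95427478] [197.41825899 514.47236939   0.        ] [158.52873567 526.13846876 191.27211407]
(420, 30, 260) 0.26 [-0.10438782  0.04234971 -0.36926959  1.15917703  0.          2.77720483]
(420, 30, 260) 1.83 [-0.10438782  0.04234971 -0.36926959  1.15917703  0.          1.20720483]
(500, 130, 260) 1.83 [ 0.11141823  0.22695047 -0.15240996  1.1914359   0.          1.42301088]
(600, 90, 184) 1.83 [ 0.0272809   0.4366242  -0.047587    1.08658513  0.          1.33887356]
(420, 30, 240) -1.31 [-0.10438782  0.05273104 -0.40948834  1.10857695  0.         -1.93598048]
(460, 45, 25) 3.4 [-0.06240483  0.36296778 -0.63702053  0.57080801  0.         -0.32081218]
```

```bash
cat >> h.py <<'E'
import pickle,time
def shot(name):
    c=cam('wrist'); im=imaging.capture('wrist'); cv2.imwrite(f'pics/{name}.png',im); pickle.dump(c,open(f'pics/{name}.pkl','wb')); return c,im
def lc(name): return pickle.load(open(f'pics/{name}.pkl','rb'))
D=np.pi
E
python3 - <<'E'
from h import *
bot.move_ptp([480,50,290],[D,0,3.4]); bot.dwell(.2); shot('w1')
bot.move_ptp([560,150,290],[D,0,1.83]); bot.dwell(.2); shot('w2')
s=bot.get_state();print(s['t'],s['tcp_pos'])
E
```

```text
4.2833 [559.95919642 149.81823549 290.11209052]
```

View pics/w1.png

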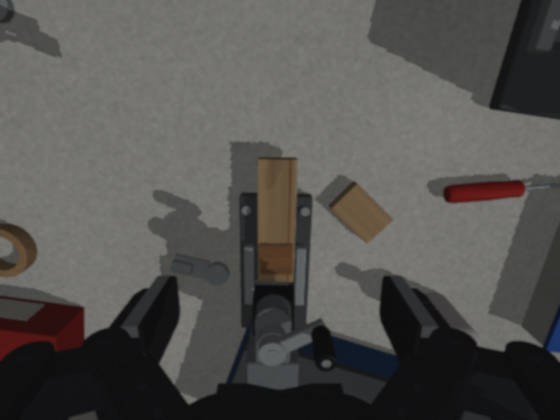

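View pics/w2.png

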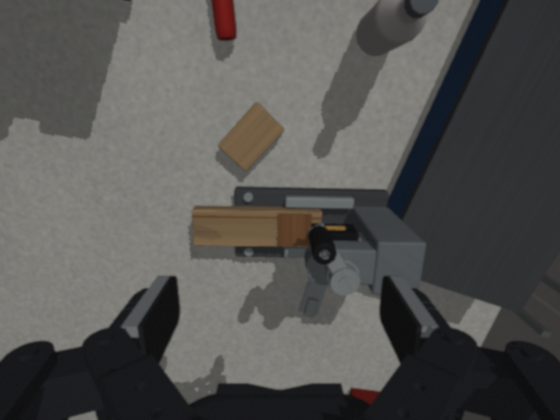

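Run:
```python
from h import *
crop(cv2.imread('pics/w1.png'),225,145,120,240,5/2*1,'pics/w1c.png')
a=cv2.imread('pics/w1.png');crop(a,225,145,120,100,6,'pics/w1a.png');crop(a,225,275,120,100,6,'pics/w1b.png')
a=cv2.imread('pics/w2.png');crop(a,185,175,130,100,6,'pics/w2a.png');crop(a,300,185,130,115,5.2,'pics/w2b.png')
```

```text
(no output)
```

View pics/w1a.png

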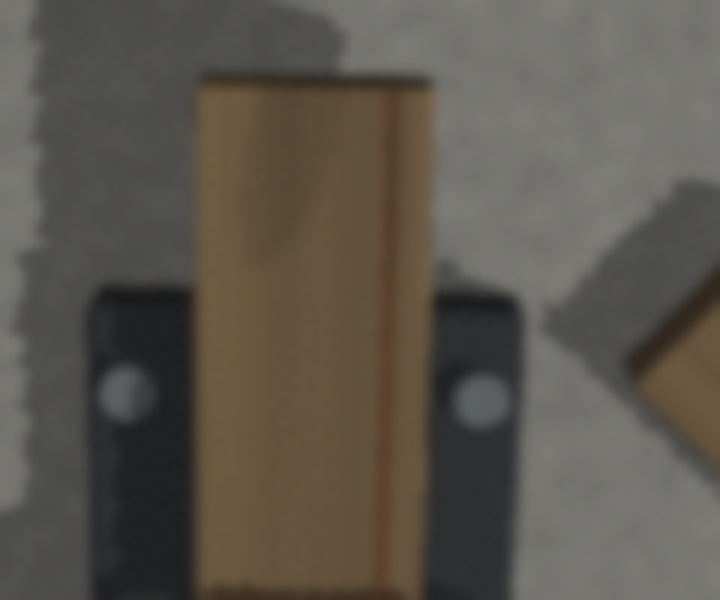

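View pics/w1b.png

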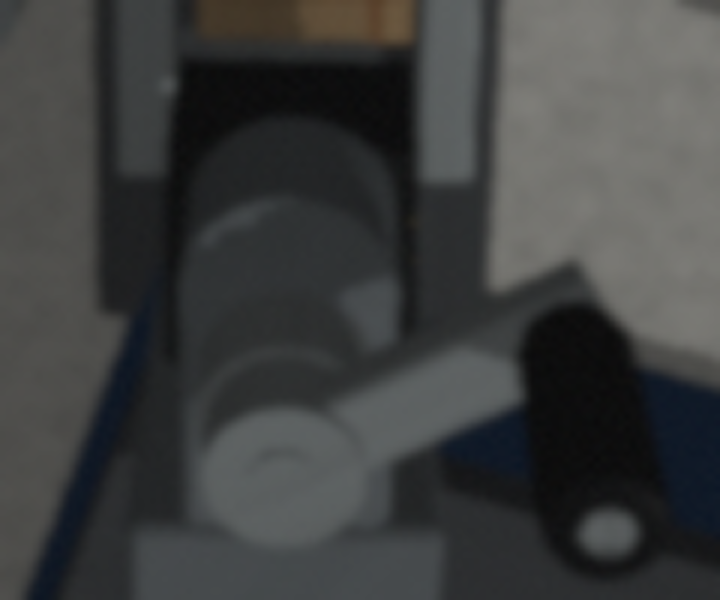

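View pics/w2a.png

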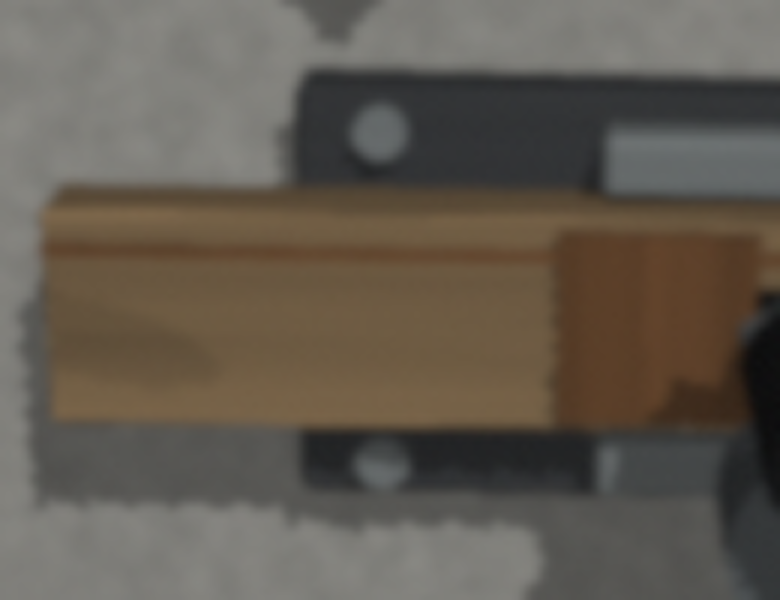

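View pics/w2b.png

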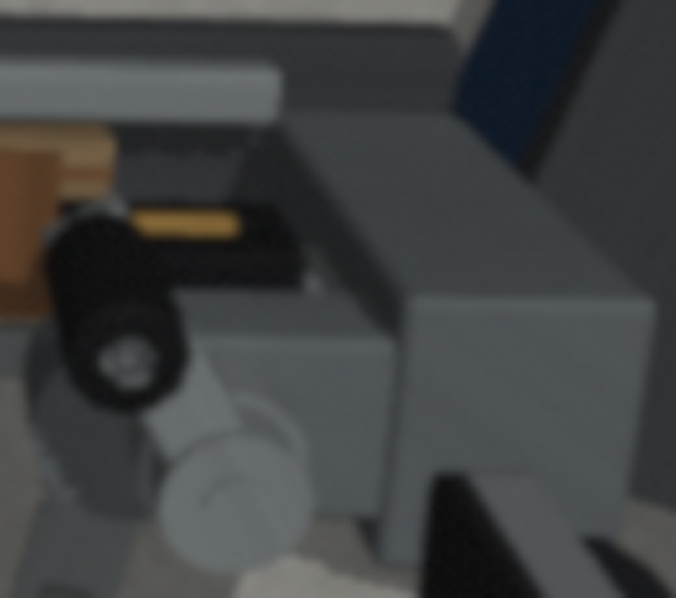

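Run:
```python
from h import *
c1,c2=lc('w1'),lc('w2')
f=lambda o,s,p:(o[0]+(p[0]+.5)/s-.5,o[1]+(p[1]+.5)/s-.5)
A=lambda p:f((225,145),6,p);B=lambda p:f((225,275),6,p);C=lambda p:f((185,175),6,p);Dd=lambda p:f((300,185),5.2,p)
P={}
for n,a,b in [('nearR',A((197,85)),C((52,422))),('nearL',A((432,85)),C((43,208))),('scrR',A((126,393)),C((382,465))),('scrL',A((483,402)),C((379,133))),
 ('hub',B((284,472)),Dd((237,502))),('knobcap',B((607,532)),Dd((128,360)))]:
    x,r=tri([(c1,a),(c2,b)]);P[n]=x;print(n,x.round(1),np.round(r,1))
print('on z: near',[onz(c,p,42).round(1) for c,p in[(c1,A((197,85))),(c1,A((432,85))),(c2,C((52,422))),(c2,C((43,208)))]])
d=P['nearL']-P['nearR'];print('stile w',np.linalg.norm(d),'yaw',np.arctan2(-d[0],d[1]))
d=P['scrL']-P['scrR'];print('scr',np.linalg.norm(d),'yaw',np.arctan2(-d[0],d[1]))
d=P['knobcap']-P['hub'];print('knob r',np.linalg.norm(d[:2]),'ang',np.arctan2(d[1],d[0]))
# patch near corners z45 in w2, stile edge directions z42
q=[onz(c2,C(p),45) for p in((558,232),(552,425),(758,233))];print('patch',np.round(q,1),np.linalg.norm(q[0]-q[1]),np.linalg.norm(q[0]-q[2]),np.arctan2(*(q[2]-q[0])[1::-1]))
q=[onz(c1,A(p),42) for p in((197,85),(192,590),(432,85),(422,590))];print('edges yaw',[np.arctan2(*(q[i+1]-q[i])[1::-1]) for i in(0,2)])
q=[onz(c1,A(p),20) for p in((97,292),(517,300))];print('bed near',np.round(q,1),np.linalg.norm(q[0]-q[1]))
# guide edges, z34
q=[onz(c1,B(p),34) for p in((420,0),(418,180),(475,180),(178,60),(172,180))];print('guides',np.round(q,1))
q=[onz(c2,C(p),20) for p in((300,75),(779,78))]+[onz(c2,Dd((455,38)),20)];print('bed L edge yaw',[np.arctan2(*(q[i]-q[0])[1::-1]) for i in(1,2)],np.round(q,1))
```

```text
nearR [474.8  20.2  42.5] [0.2 0.2]
nearL [462.9  67.6  38.3] [0.3 0.3]
scrR [549.   21.   24.8] [0.1 0.1]
scrL [529.9  99.3  25.8] [0. 0.]
hub [641.9  85.1 178.6] [0.3 0.3]
knobcap [603.2 124.7 224.1] [0. 0.]
on z: near [array([474.7,  20.3,  42. ]), array([462.1,  67.4,  42. ]), array([474.9,  19.8,  42. ]), array([463.8,  68.7,  42. ])]
stile w 49.00477874718327 yaw 0.24691861116137112
scr 80.63700766420158 yaw 0.23910756119061985
knob r 55.38980509099989 ang 2.344247024977005
patch [[572.9  93.   45. ]
 [583.1  49.2  45. ]
 [614.8 103.9  45. ]] 45.067050908325676 43.24570131419427 0.254696015192584
edges yaw [np.float64(0.23147279996528242), np.float64(0.25540181754174707)]
bed near [[529.    9.2  20. ]
 [506.5 100.9  20. ]] 94.39485247318407
guides [[620.6 109.6  34. ]
 [667.1 122.2  34. ]
 [663.6 135.5  34. ]
 [650.5  58.5  34. ]
 [682.4  64.8  34. ]]
bed L edge yaw [np.float64(0.2535020054559158), np.float64(0.22753210341385385)] [[509.7 106.2  20. ]
 [613.3 133.   20. ]
 [709.6 152.5  20. ]]
```

```bash
cat >> h.py <<'E'
YAW=0.239; AX=np.array([641.9,85.1]); EX=np.array([np.cos(YAW),np.sin(YAW)]); EY=np.array([-EX[1],EX[0]])
def W(x,y,z): return [*(AX+x*EX+y*EY),z]
def CL(p): d=np.asarray(p)[:2]-AX; return np.array([d@EX,d@EY,p[2]])
E
python3 - <<'E'
from h import *
bot.grip(0.0)
bot.move_ptp(W(-225,0,150),[D,0,YAW+D])
bot.movel(W(-225,0,27)); bot.movel(W(-198,0,27),max_speed=60)
bot.dwell(.1)
s=bot.get_state();print(s['t'],CL(s['tcp_pos']),s['contact_force'])
r=bot.movel(W(-136,0,27),max_speed=22,threshold=4)
s=bot.get_state();print(r,s['t'],CL(s['tcp_pos']),s['contact_force'],s['opening'])
shot('w3');cv2.imwrite('pics/side3.png',imaging.capture('side'));cv2.imwrite('pics/top3.png',imaging.capture('top'))
crop(cv2.imread('pics/side3.png'),260,120,120,120,5,'pics/s3.png')
E
```

```text
8.2833 [-1.98538276e+02  1.74853353e-01  2.68206174e+01] [ 0.38032749 -0.31832306 -0.88020532]
False 11.25 [-1.36041898e+02 -3.09374321e-03  2.70012607e+01] [ 0.59992645  0.14898487 -0.80603159] 0.0005965450678739835
```

View pics/s3.png

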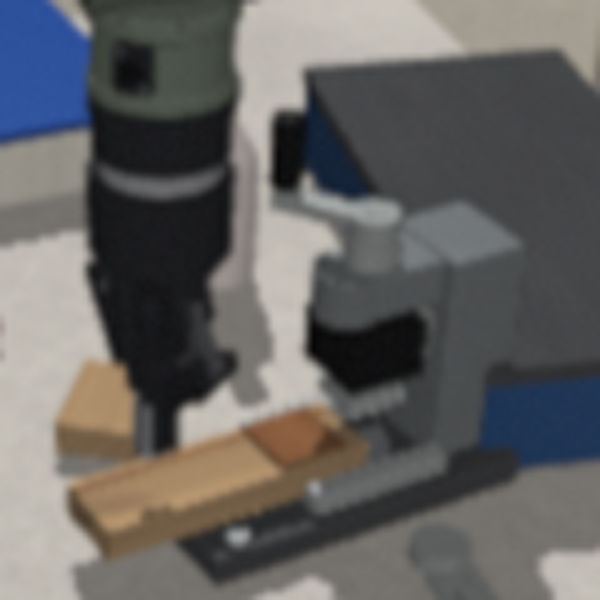

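Run:
```python
from h import *
s=bot.get_state();p=s['tcp_pos'];print(p,s['orientation'])
print(proj(cam('side'),p),proj(cam('top'),p))
for n,q in [('near end',W(-178,0,42)),('hub',[*AX,178]),('knobcap',[603,124.7,224])]: print(n,proj(cam('side'),q),proj(cam('top'),q))
crop(cv2.imread('pics/top3.png'),190,95,120,130,4.5,'pics/t3.png')
```

```text
[509.72708321  52.89957568  26.9797195 ] [ 3.14155971e+00 -4.51932135e-05 -2.90260472e+00]
[[290.61946396 221.08687576]] [[263.65567313 194.91868029]]
near end [[277.29633588 221.14428961]] [[267.14536502 207.99595501]]
hub [[335.03679075 162.38563367]] [[247.71285969 137.93861432]]
knobcap [[317.59190422 142.30373479]] [[230.74696123 148.65779796]]
```

View pics/t3.png

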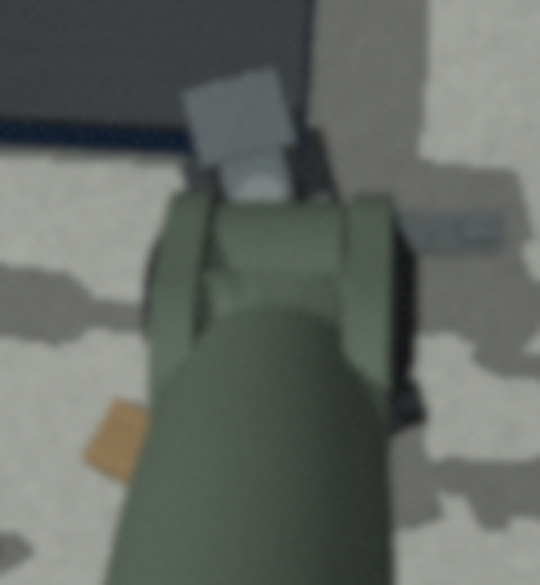

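View pics/w3.png

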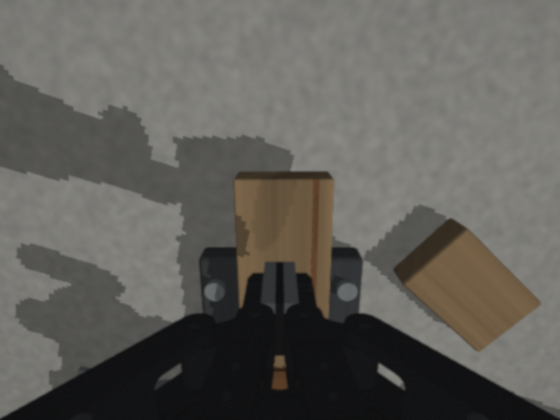

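Run:
```python
from h import *
cs=cam('side');cw=cam('wrist')
print('start tcp side',proj(cs,[[158.7,526.6,191.9],[158.7,526.6,205],[158.7,526.6,218]]))
t=np.array([509.7,52.9,0])
for h in(27,35,42,45,50,55):
    print(h,proj(cs,t+[0,0,h]),proj(cw,t+[0,0,h]),proj(cw,[*(t[:2]-11*EX),h]))
crop(cv2.imread('pics/side0.png'),100,40,100,100,6,'pics/g0.png')
crop(cv2.imread('pics/w3.png'),220,160,130,110,6,'pics/w3c.png')
print([onz(cw,p,42) for p in((235,180),(332,180))])
```

```text
start tcp side [[151.61943184 114.28248063]
 [150.86796262 110.52442967]
 [150.11359982 106.75190806]]
27 [[290.61018832 221.08250266]] [[280.37005993 245.36930996]] [[280.40396534 227.18847319]]
35 [[290.647451   218.79725349]] [[280.40837637 251.01726176]] [[280.44434953 232.19032674]]
42 [[290.68031363 216.78185042]] [[280.44453006 256.34641953]] [[280.48250498 236.91613714]]
45 [[290.69447197 215.91354616]] [[280.46084671 258.75153965]] [[280.49974121 239.05095949]]
50 [[290.71816914 214.46024402]] [[280.48922703 262.93487993]] [[280.52974496 242.76712698]]
55 [[290.74199207 212.99922855]] [[280.51919774 267.35264688]] [[280.56146317 246.69564036]]
[array([475.15229438,  21.33317156,  42.        ]), array([463.78551649,  67.80962485,  42.        ])]
```

View pics/g0.png

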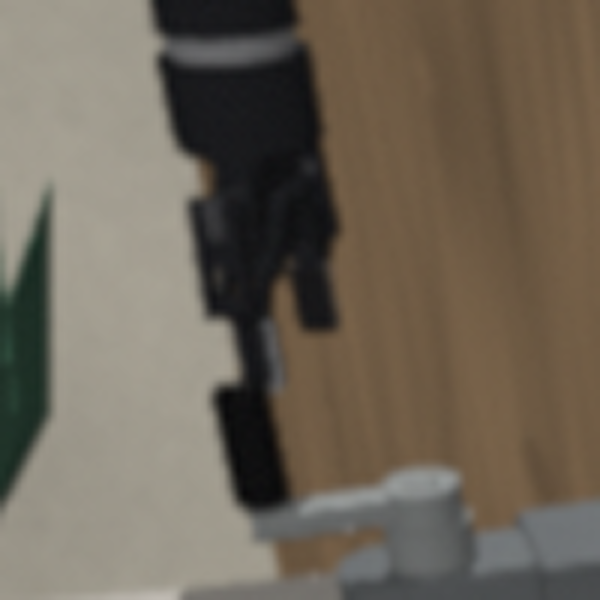

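View pics/w3c.png

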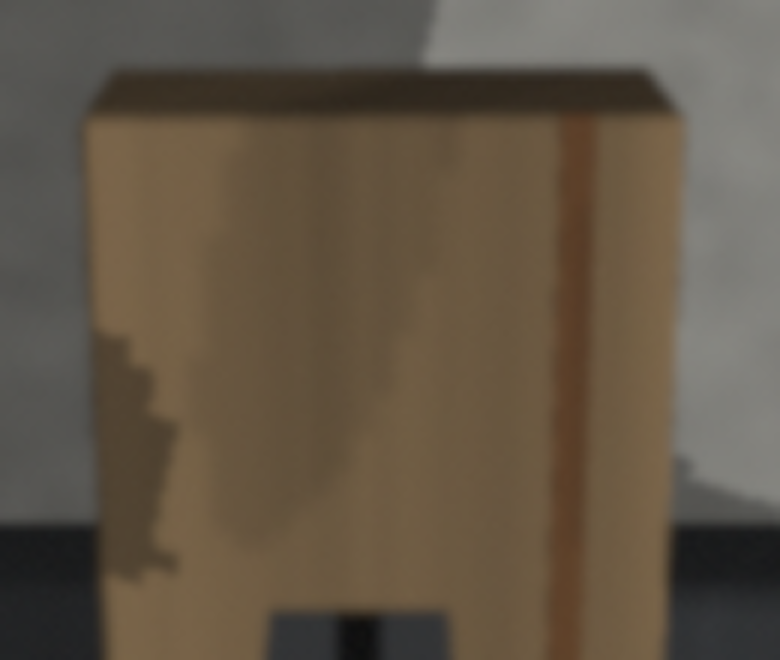

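Run:
```python
from h import *
bot.movel(W(-225,0,27),max_speed=150)
shot('w4');cv2.imwrite('pics/side4.png',imaging.capture('side'))
s=bot.get_state();print(s['t'],s['tcp_pos'],s['contact_force'])
cs=cam('side');print([proj(cs,W(-225,0,z)).round(1) for z in(0,27,45,65)])
crop(cv2.imread('pics/side4.png'),230,130,120,120,5,'pics/s4.png')
```

```text
12.2417 [424.91878458  31.84495418  27.27695045] [ 0.94926084  0.26070497 -0.36612833]
[array([[262.2, 238.3]]), array([[261.9, 230.6]]), array([[261.8, 225.3]]), array([[261.5, 219.4]])]
```

View pics/s4.png

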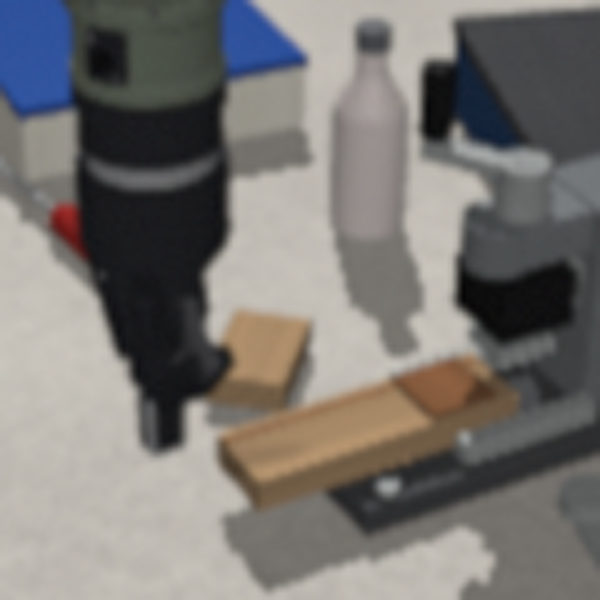

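View pics/w4.png

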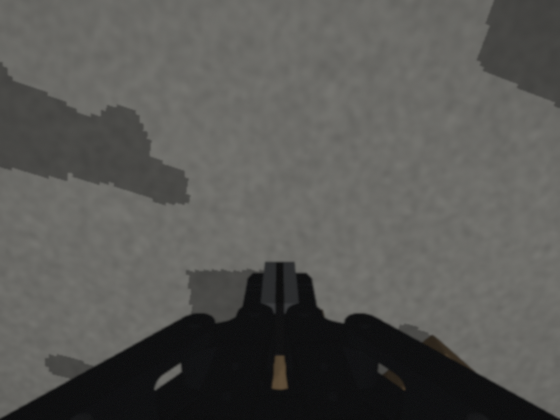

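Run:
```python
from h import *
r=bot.movel(W(-225,0,-10),max_speed=80,threshold=4)
s=bot.get_state();print(r,s['t'],CL(s['tcp_pos']),s['contact_force'])
cv2.imwrite('pics/side5.png',imaging.capture('side'))
if not r:
    bot.movel(W(-198,0,-10),max_speed=80); bot.dwell(.1)
    print(bot.get_state()['contact_force'])
    r=bot.movel(W(-138,0,-10),max_speed=22,threshold=4)
    s=bot.get_state();print(r,s['t'],CL(s['tcp_pos']),s['contact_force'])
shot('w6');cv2.imwrite('pics/side6.png',imaging.capture('side'))
a=cv2.imread('pics/side5.png');b=cv2.imread('pics/side6.png')
cv2.imwrite('pics/s56.png',np.hstack([cv2.resize(i[130:250,230:370],None,fx=2.8,fy=2.8,interpolation=2) for i in(a,b)]))
```

```text
False 12.8583 [-2.24898508e+02  2.45225085e-03 -1.00443053e+01] [ 0.66677089 -0.02360199 -0.01709872]
[-0.88243319 -0.15042159  0.17811082]
True 15.5583 [-147.23238195    0.21482627  -10.4981064 ] [-0.03190971  0.08330759  0.05274738]
```

View pics/s56.png

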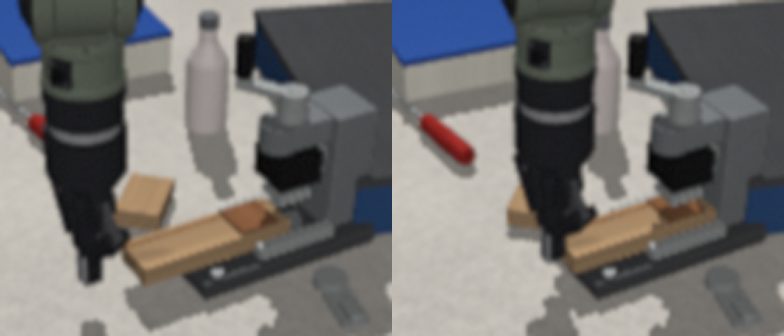

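View pics/w6.png

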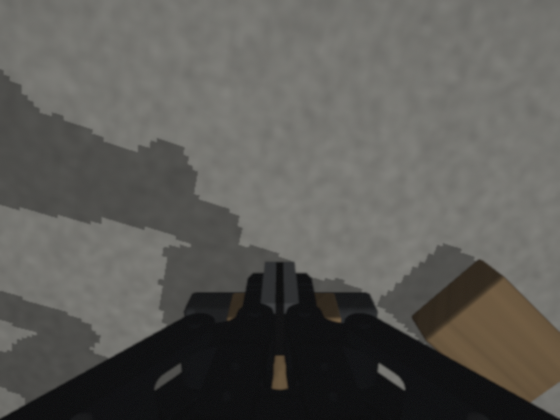

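Run:
```python
from h import *
for k in range(2):
    r=bot.movel(W(-141,0,-10),max_speed=8,threshold=5)
    s=bot.get_state();print(r,s['t'],CL(s['tcp_pos']),s['contact_force'])
c=lc('w6')
shot('w7')
```

```text
True 16.1417 [-147.40701265    0.47846003  -11.16799275] [ 7.54663269e-01 -3.15965046e-01 -1.52315470e-04]
True 16.6333 [-147.71640073    0.71385439  -11.66959053] [ 0.15059363  0.1524796  -0.06037636]
```

Run:
```python
from h import *
bot.movel(W(-185,0,-8),max_speed=120); bot.movel(W(-185,0,215),max_speed=200)
bot.grip(0.6,40)
bot.move_ptp([603.2,124.7,215],[D,0,YAW+D/2]); bot.dwell(.15)
shot('w8');cv2.imwrite('pics/side8.png',imaging.capture('side'))
s=bot.get_state();print(s['t'],s['tcp_pos'],s['qpos'],s['opening'],s['contact_force'])
crop(cv2.imread('pics/side8.png'),270,90,120,150,4,'pics/s8.png')
for a in np.arange(0,6.3,.5): 
    q=solve_ik([AX[0]+55*np.cos(a),AX[1]+55*np.sin(a),160],[D,0,YAW+D/2]); print(round(a,1),None if q is None else np.round(q,2))
```

```text
20.725 [603.11457306 124.53989007 215.18956066] [ 8.38396079e-02  4.37490661e-01  3.38530552e-02  1.16697609e+00
 -9.40744339e-06  1.41572551e+00] 0.5972304373996099 [ 0.16148992 -0.15062935  0.50143528]
0.0 [0.02 0.64 0.22 1.16 0.   1.35]
0.5 [0.05 0.63 0.21 1.15 0.   1.39]
1.0 [0.09 0.6  0.16 1.13 0.   1.42]
1.5 [0.1  0.55 0.08 1.1  0.   1.43]
2.0 [ 0.1   0.5  -0.01  1.06  0.    1.43]
2.5 [ 0.07  0.46 -0.08  1.04  0.    1.41]
3.0 [ 0.03  0.43 -0.12  1.02  0.    1.36]
3.5 [-0.01  0.43 -0.12  1.02  0.    1.32]
4.0 [-0.05  0.45 -0.08  1.03  0.    1.28]
4.5 [-0.07  0.5  -0.01  1.06  0.    1.26]
5.0 [-0.06  0.55  0.07  1.1   0.    1.27]
5.5 [-0.04  0.6   0.15  1.13  0.    1.29]
6.0 [-0.01  0.63  0.21  1.15  0.    1.33]
```

View pics/s8.png

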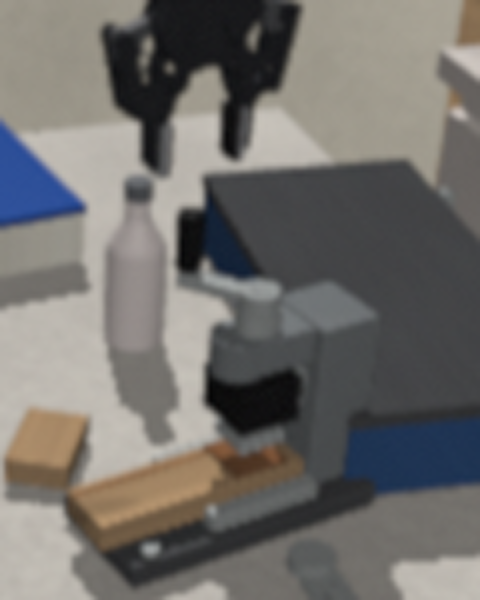

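View pics/w8.png

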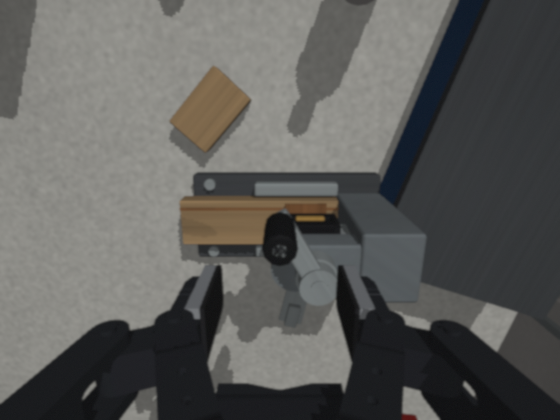

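Run:
```python
from h import *
print(proj(cam('side'),[603.2,124.7,258]))
r=bot.movel([603.2,124.7,155],max_speed=120,threshold=6)
s=bot.get_state();print(r,s['t'],s['tcp_pos'],s['contact_force'])
shot('w9')
bot.grip(0.0,40)
s=bot.get_state();print(s['t'],s['tcp_pos'],s['contact_force'],s['opening'],s['wrist_torque'])
shot('w10');cv2.imwrite('pics/side10.png',imaging.capture('side'))
crop(cv2.imread('pics/side10.png'),270,90,120,150,4,'pics/s10.png')
```

```text
[[318.33392336 130.64646699]]
False 21.375 [603.5485837  124.71416566 155.503871  ] [ 0.54230293 -0.08172906 -0.58787081]
21.8083 [603.66643539 124.82006461 155.99012612] [-1.94061438  0.19334708  4.52786951] 0.21917156503755242 [0.01193371 0.18968614 0.0126414 ]
```

View pics/s10.png

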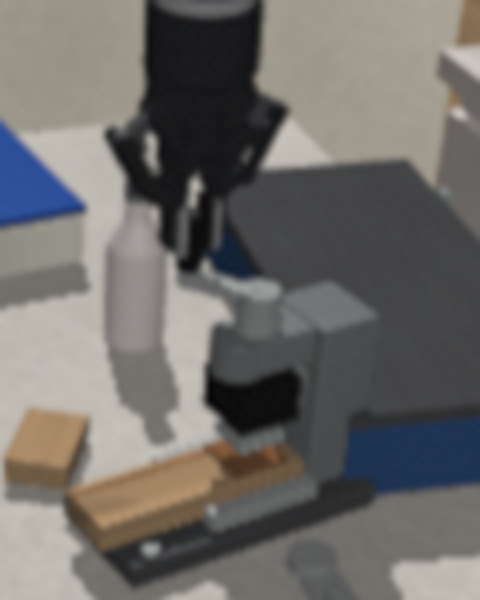

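View pics/w10.png

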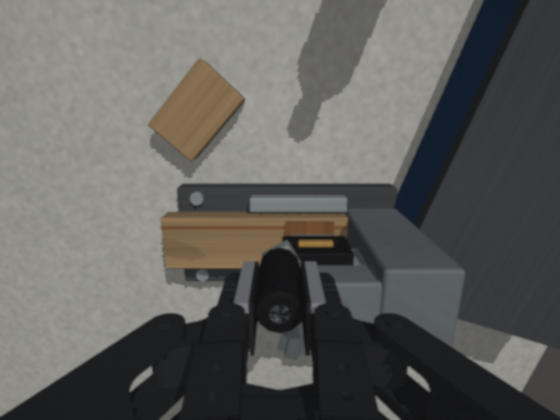

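```bash
cat >> h.py <<'E'
def brass(im):
    h=cv2.cvtColor(im,cv2.COLOR_BGR2HSV); m=cv2.inRange(h,(10,150,120),(24,255,255))
    n,l,st,ce=cv2.connectedComponentsWithStats(m)
    return [(int(st[i,4]),tuple(st[i,:4].tolist()),ce[i].round(1).tolist()) for i in range(1,n) if st[i,4]>15]
E
python3 - <<'E'
from h import *
for n in('w2','w8','w10'):
    im=cv2.imread(f'pics/{n}.png');print(n,brass(im))
im=cv2.imread('pics/w10.png');h=cv2.cvtColor(im,cv2.COLOR_BGR2HSV);print(h[243,308:324:4],h[228,310],h[240,200],h[252,200])
a,b=(315,243.5),(309.5,218.5)
print(tri([(lc('w10'),a),(lc('w8'),b)]))
E
```

```text
w2 []
w8 []
w10 []
[[ 19 146 152]
 [ 19 148 152]
 [ 19 145 153]
 [ 19 147 153]] [ 13 140 111] [ 17  98 127] [ 17 100 115]
(array([635.48627477, 108.64528299,  98.00572426]), [0.047699207240249626, 0.0476992072403858])
```

```bash
cat >> h.py <<'E'
def tab(c,im,z):
    h=cv2.cvtColor(im,cv2.COLOR_BGR2HSV); m=cv2.inRange(h,(15,120,100),(25,255,255))
    pin=proj(c,W(0,35,z))[0]; 
    k=np.zeros_like(m); cv2.circle(k,tuple(int(v) for v in pin),45,255,-1); m&=k
    n,l,st,ce=cv2.connectedComponentsWithStats(m)
    if n<2: return 0,None,pin
    i=1+np.argmax(st[1:,4]); ys,xs=np.where(l==i)
    Y=[CL(onz(c,(x,y),z))[1] for x,y in zip(xs,ys)]
    return int(st[i,4]),np.percentile(Y,[2,98]).round(1),ce[i].round(0)
def crank(a0,a1,step,z0,turned0,speed=60,z=155.,save=None,r=55.2):
    """a decreasing = clockwise; stops on pop. returns (angle, popped)"""
    a=a0
    while a>a1+1e-6:
        a=max(a-step,a1)
        bot.movel([AX[0]+r*np.cos(a),AX[1]+r*np.sin(a),z],max_speed=speed)
        s=bot.get_state(); c=cam('wrist'); im=imaging.capture('wrist')
        tz=z0-2*(turned0+a0-a); t=tab(c,im,tz)
        f=s['contact_force']; er=np.array([np.cos(a),np.sin(a)]); et=np.array([-er[1],er[0]])
        ang=np.arctan2(*(s['tcp_pos'][:2]-AX)[::-1])
        print(f"t{s['t']:.2f} a{a:.2f} act{ang:.2f} Fr{f[:2]@er:.1f} Ft{f[:2]@et:.1f} Fz{f[2]:.1f} op{s['opening']:.3f} tab",t[0],t[1],t[2])
        if save: cv2.imwrite(f'pics/{save}_{a:.2f}.png',im)
        if t[0]>0 and t[1][1]>37: return a,True
    return a,False
E
python3 - <<'E'
from h import *
print(tab(lc('w10'),cv2.imread('pics/w10.png'),98))
a0=np.arctan2(124.7-AX[1],603.2-AX[0])
print(a0,crank(a0,a0-1.2,.2,98,0,save='c1'))
cv2.imwrite('pics/side11.png',imaging.capture('side'))
E
ls pics | grep c1_
```

```text
(233, array([22.4, 27.2]), array([315., 243.]))
t22.24 a2.14 act2.13 Fr0.2 Ft-0.2 Fz5.5 op0.213 tab 149 [22.7 26.8] [306. 248.]
t22.62 a1.94 act1.93 Fr0.5 Ft0.1 Fz4.7 op0.221 tab 61 [22.3 27.3] [299. 251.]
t23.01 a1.74 act1.72 Fr-0.3 Ft-0.7 Fz4.4 op0.221 tab 55 [22.2 27.1] [260. 251.]
t23.39 a1.54 act1.52 Fr-1.0 Ft-0.6 Fz5.3 op0.214 tab 165 [22.4 27.3] [253. 248.]
t23.77 a1.34 act1.32 Fr-2.3 Ft-1.0 Fz6.0 op0.219 tab 236 [22.1 27. ] [244. 243.]
t24.16 a1.14 act1.12 Fr-2.4 Ft0.2 Fz5.4 op0.218 tab 237 [22.3 27.2] [232. 235.]
2.3447007434773135 (np.float64(1.1447007434773135), False)
c1_1.14.png
c1_1.34.png
c1_1.54.png
c1_1.74.png
c1_1.94.png
c1_2.14.png
```

View pics/c1_1.14.png

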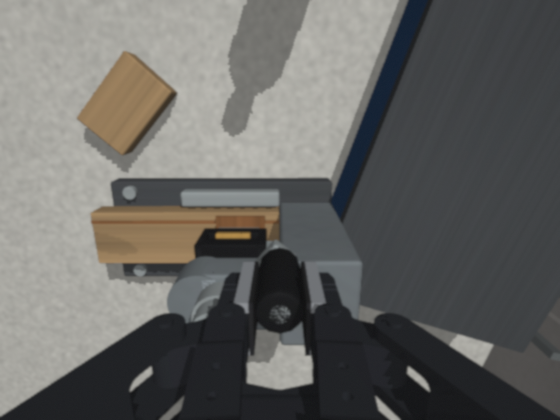

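Run:
```python
from h import *
a0=2.3447
print(crank(1.1447,-2.6553,.2,98,1.2,save='c2'))
cv2.imwrite('pics/side12.png',imaging.capture('side'))
crop(cv2.imread('pics/side12.png'),270,90,120,150,4,'pics/s12.png')
```

```text
t24.59 a0.94 act0.93 Fr-3.2 Ft-1.2 Fz5.6 op0.220 tab 210 [22.5 26.5] [222. 225.]
t24.98 a0.74 act0.73 Fr-2.8 Ft-0.0 Fz5.8 op0.223 tab 211 [22.8 26.7] [213. 213.]
t25.36 a0.54 act0.53 Fr-3.1 Ft0.2 Fz7.5 op0.218 tab 212 [22.8 26.6] [207. 200.]
t25.74 a0.34 act0.33 Fr-4.9 Ft-0.6 Fz7.4 op0.219 tab 180 [23.5 26.5] [204. 186.]
t26.12 a0.14 act0.14 Fr-4.5 Ft-0.4 Fz7.9 op0.216 tab 179 [23.8 26.7] [203. 171.]
t26.51 a-0.06 act-0.06 Fr-4.0 Ft-0.3 Fz8.3 op0.219 tab 180 [24.  26.8] [205. 156.]
t26.89 a-0.26 act-0.25 Fr-4.1 Ft-0.0 Fz6.8 op0.219 tab 178 [24.6 27.3] [210. 141.]
t27.27 a-0.46 act-0.45 Fr-2.7 Ft-0.7 Fz7.0 op0.221 tab 131 [24.5 26.5] [218. 129.]
t27.66 a-0.66 act-0.65 Fr-2.9 Ft-0.1 Fz5.9 op0.222 tab 111 [24.8 26.2] [228. 117.]
t28.04 a-0.86 act-0.85 Fr-2.4 Ft1.0 Fz5.9 op0.217 tab 74 [25.2 25.9] [241. 108.]
t28.43 a-1.06 act-1.05 Fr-2.2 Ft0.3 Fz5.8 op0.218 tab 41 [25.6 26.2] [256. 101.]
t28.81 a-1.26 act-1.25 Fr-1.6 Ft0.5 Fz7.2 op0.218 tab 17 [25.4 26.1] [259.  98.]
t29.19 a-1.46 act-1.45 Fr-1.5 Ft0.6 Fz6.4 op0.217 tab 45 [25.5 26.2] [289.  98.]
t29.57 a-1.66 act-1.65 Fr-1.2 Ft-0.3 Fz6.5 op0.217 tab 72 [25.2 25.9] [304. 102.]
t29.96 a-1.86 act-1.85 Fr-0.6 Ft0.4 Fz6.7 op0.218 tab 105 [24.9 26.3] [318. 108.]
t30.34 a-2.06 act-2.05 Fr0.5 Ft-0.4 Fz7.0 op0.218 tab 74 [25.2 25.9] [331. 118.]
t30.73 a-2.26 act-2.24 Fr0.5 Ft-0.2 Fz7.1 op0.221 tab 108 [25.  26.3] [341. 129.]
t31.11 a-2.46 act-2.44 Fr1.1 Ft0.3 Fz7.7 op0.222 tab 161 [24.5 27.3] [348. 142.]
t31.49 a-2.66 act-2.64 Fr1.9 Ft-0.2 Fz8.3 op0.223 tab 137 [24.2 26.3] [353. 157.]
(-2.6553, False)
```

View pics/s12.png

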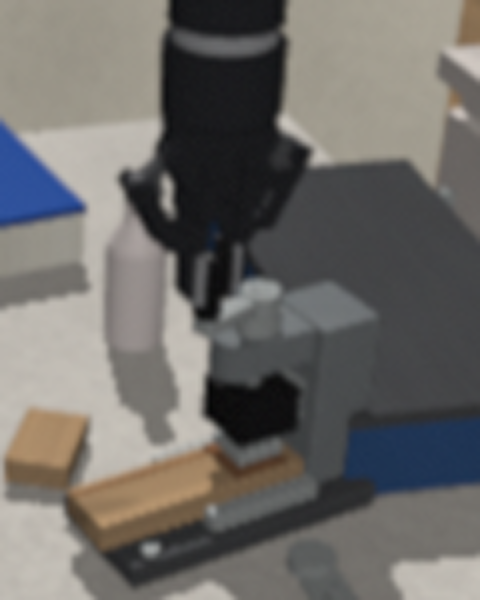

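Run:
```python
from h import *
print(crank(-2.6553,-5.6,.15,98,5.0,save='c3'))
cv2.imwrite('pics/side13.png',imaging.capture('side')); shot('w13')
```

```text
t31.88 a-2.81 act-2.79 Fr2.1 Ft0.9 Fz8.8 op0.222 tab 137 [24.2 26.4] [354. 169.]
t32.23 a-2.96 act-2.94 Fr1.8 Ft0.5 Fz8.1 op0.218 tab 135 [24.3 26.6] [354. 180.]
t32.57 a-3.11 act-3.09 Fr3.4 Ft-0.2 Fz8.5 op0.219 tab 166 [23.5 26.6] [352. 191.]
t32.91 a-3.26 act3.04 Fr2.6 Ft0.5 Fz9.8 op0.218 tab 134 [23.8 26.1] [348. 202.]
t33.25 a-3.41 act2.88 Fr2.2 Ft0.3 Fz8.9 op0.221 tab 165 [23.5 26.7] [342. 211.]
t33.59 a-3.56 act2.73 Fr1.6 Ft1.1 Fz9.1 op0.219 tab 164 [23.2 26.4] [336. 220.]
t33.93 a-3.71 act2.58 Fr2.6 Ft0.9 Fz7.9 op0.224 tab 193 [22.8 26.9] [328. 228.]
t34.27 a-3.86 act2.43 Fr2.1 Ft0.3 Fz8.1 op0.217 tab 163 [23.  26.3] [320. 234.]
t34.62 a-4.01 act2.28 Fr1.4 Ft-0.1 Fz8.7 op0.219 tab 194 [22.9 27.1] [310. 239.]
t34.96 a-4.16 act2.12 Fr1.7 Ft0.3 Fz7.1 op0.221 tab 160 [22.5 26.7] [303. 242.]
t35.30 a-4.31 act1.97 Fr0.8 Ft0.2 Fz8.0 op0.218 tab 79 [22.5 26.8] [299. 244.]
t35.64 a-4.46 act1.82 Fr0.6 Ft-0.2 Fz7.0 op0.215 tab 69 [23.8 27.2] [278. 243.]
t35.98 a-4.61 act1.67 Fr0.5 Ft-0.4 Fz6.1 op0.215 tab 133 [22.2 27.3] [265. 243.]
t36.33 a-4.76 act1.52 Fr0.4 Ft-0.5 Fz7.7 op0.219 tab 180 [21.9 27. ] [257. 242.]
t36.67 a-4.91 act1.36 Fr0.2 Ft0.6 Fz8.0 op0.225 tab 227 [22.1 27.2] [249. 238.]
t37.01 a-5.06 act1.22 Fr-1.1 Ft-0.5 Fz6.2 op0.222 tab 228 [22.1 27.2] [240. 233.]
t37.35 a-5.21 act1.07 Fr-1.3 Ft-0.1 Fz7.9 op0.221 tab 220 [22. 27.] [232. 227.]
t37.69 a-5.36 act0.92 Fr-2.2 Ft1.4 Fz7.7 op0.217 tab 201 [22.6 26.7] [224. 220.]
t38.03 a-5.51 act0.77 Fr-1.5 Ft1.2 Fz7.8 op0.221 tab 198 [23.1 27.2] [218. 211.]
t38.33 a-5.60 act0.68 Fr-1.9 Ft1.9 Fz8.4 op0.221 tab 197 [22.8 26.9] [215. 206.]
(-5.6, False)
```

Run:
```python
from h import *
a=cv2.imread('pics/side13.png')[160:240,290:370];b=cv2.imread('pics/w13.png')[150:290,100:290]
cv2.imwrite('pics/x13.png',np.hstack([cv2.resize(a,(400,400),interpolation=2),cv2.resize(b,(400,295),interpolation=2)[:400] if 0 else cv2.copyMakeBorder(cv2.resize(b,(400,295),interpolation=2),0,105,0,0,0)]))
```

```text
(no output)
```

View pics/x13.png

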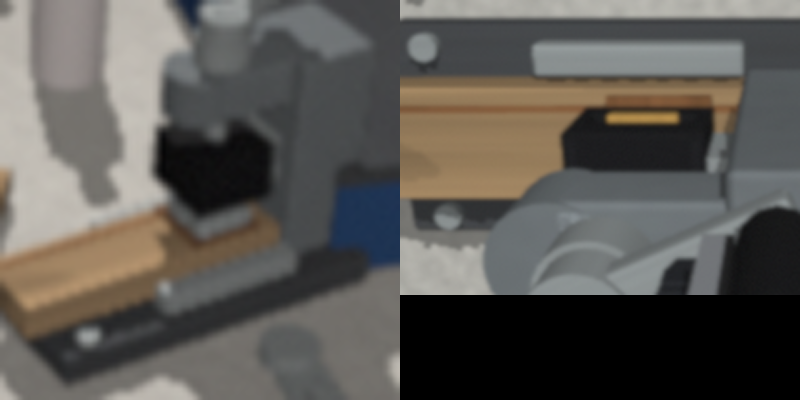

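Run:
```python
from h import *
print(crank(-5.6,-8.7,.15,98,7.945,save='c4'))
cv2.imwrite('pics/side14.png',imaging.capture('side')); shot('w14')
```

```text
t38.77 a-5.75 act0.52 Fr-1.9 Ft0.6 Fz8.0 op0.220 tab 199 [23.  26.9] [210. 196.]
t39.12 a-5.90 act0.38 Fr-2.7 Ft1.4 Fz8.5 op0.220 tab 169 [23.6 26.8] [208. 185.]
t39.46 a-6.05 act0.23 Fr-3.4 Ft0.9 Fz9.5 op0.220 tab 193 [23.3 27.1] [206. 174.]
t39.80 a-6.20 act0.08 Fr-3.0 Ft0.4 Fz8.6 op0.221 tab 168 [23.6 26.6] [207. 164.]
t40.14 a-6.35 act-0.07 Fr-3.1 Ft0.6 Fz7.9 op0.219 tab 172 [23.9 26.9] [209. 153.]
t40.48 a-6.50 act-0.21 Fr-3.0 Ft1.5 Fz8.2 op0.218 tab 141 [24.5 26.7] [212. 143.]
t40.83 a-6.65 act-0.36 Fr-2.5 Ft1.1 Fz8.5 op0.221 tab 108 [24.7 26.2] [217. 133.]
t41.17 a-6.80 act-0.51 Fr-3.1 Ft1.1 Fz8.0 op0.220 tab 105 [24.7 26.2] [223. 124.]
t41.51 a-6.95 act-0.66 Fr-2.5 Ft2.2 Fz6.8 op0.222 tab 1021 [24.8 43.8] [230. 103.]
(-6.950000000000003, True)
```

View pics/w14.png

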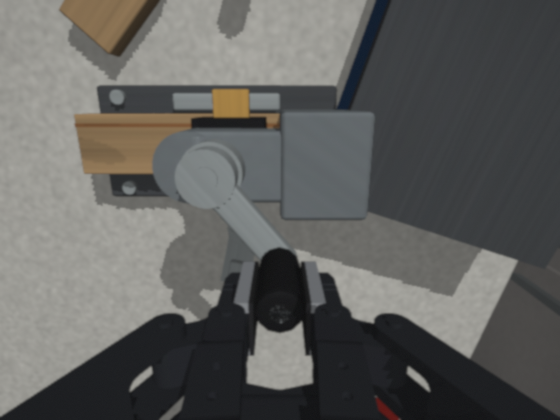

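Run:
```python
from h import *
bot.grip(0.6)
p=bot.get_state()['tcp_pos']
bot.movel([p[0],p[1],260],max_speed=120)
shot('w15')
bot.move_ptp(W(-190,60,300),[D,0,YAW+D/2]); bot.dwell(.3)
shot('w16');cv2.imwrite('pics/side16.png',imaging.capture('side'));cv2.imwrite('pics/top16.png',imaging.capture('top'))
s=bot.get_state();print(s['t'],s['tcp_pos'],s['contact_force'])
a=cv2.imread('pics/side16.png');crop(a,230,100,160,130,5,'pics/s16.png')
print(tab(lc('w15'),cv2.imread('pics/w15.png'),79))
```

```text
44.5833 [443.33550582  98.2954835  299.74532888] [ 0.08935917 -0.46779687 -0.37108827]
(496, array([25.7, 43.7]), array([246., 103.]))
```

View pics/s16.png

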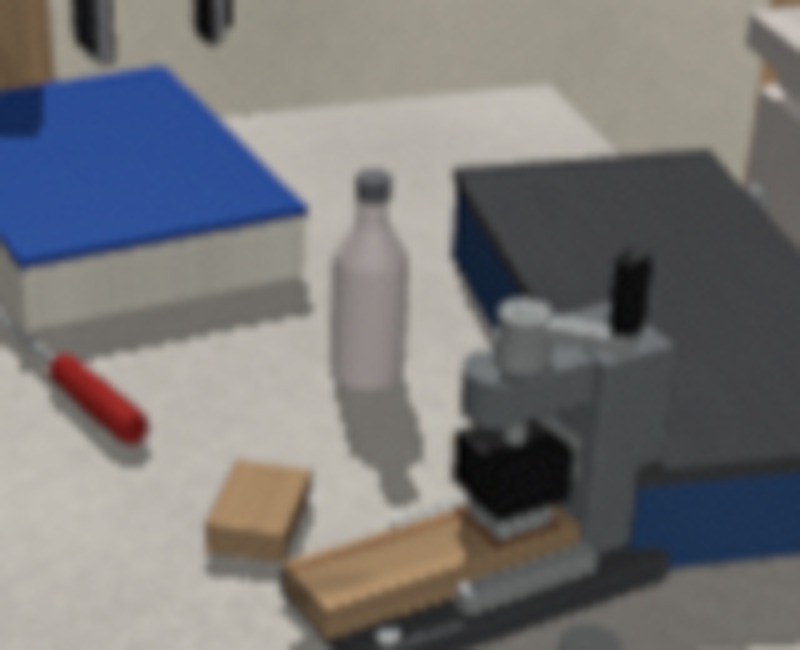

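View pics/w15.png

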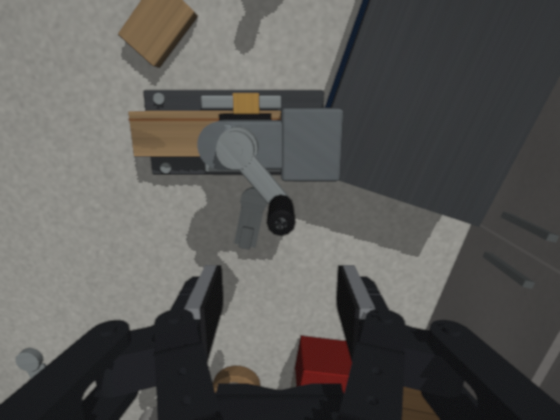

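View pics/top16.png

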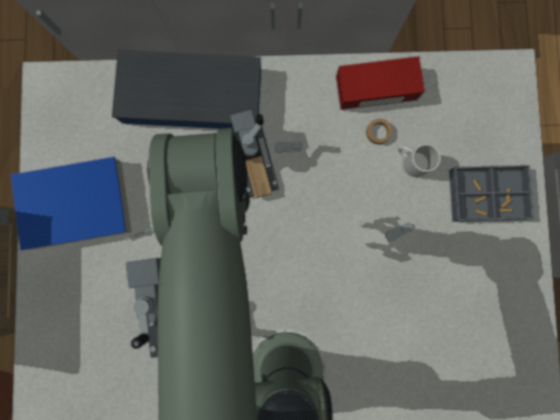

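Run:
```python
from h import *
c=lc('w16');im=cv2.imread('pics/w16.png')
print('home near corners expected',proj(c,[W(-135,-25,42),W(-135,25,42)]),'bed edge',proj(c,[W(-125,45,20)]))
for p in [W(-135,-25,42),W(-135,25,42)]: cv2.circle(im,tuple(int(round(v)) for v in proj(c,p)[0]),2,(0,0,255),1)
u=proj(c,W(-130,0,40))[0].astype(int);x0,y0=max(u[0]-70,0),max(u[1]-60,0)
crop(im,x0,y0,140,110,5,'pics/w16c.png')
```

```text
home near corners expected [[319.54006181 229.252898  ]
 [320.8836324  193.38320364]] bed edge [[326.9599934  175.07567965]]
```

View pics/w16c.png

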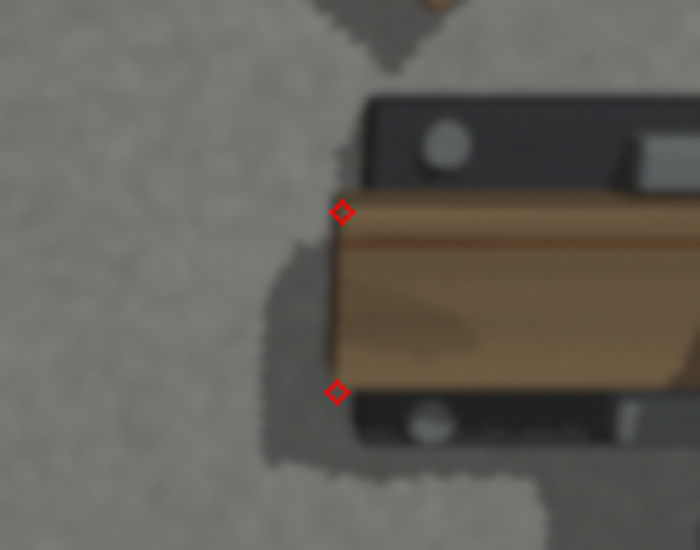

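The stile's near end lies on the predicted home corners to within about 1 px, or 1 mm. The tab is out and everything is clear of the arm.

```bash
python3 -c "
from h import *
bot.sign_off(); print(bot.get_state()['t'])"
```

```text
the job is handed in; nothing more can be done
the job is handed in; nothing more can be done
```

I pushed the stile home and turned the crank 9.3 rad clockwise until the tab popped. I then let go and handed the job in with the stile clamped, at about 45 s of the 70 s limit.

- **Stile:** Two further pushes stopped at the same place. Its near end lies within about 1 mm of the home position computed from the clamp's measured axis.
- **Crank and tab:** The last 0.15 rad step popped the tab from about 26 mm to 43.8 mm from the axis. I stopped within that step, well short of the 0.5 rad over-tightening limit. The tab was still out after I released the knob.
- **Everything else:** The arm is clear of the clamp and touching nothing. The last pictures show nothing else moved. The arm hid part of the top view, so for those things I relied on the side and wrist pictures.

**A check that disagreed:** with the gripper shut, the fingertips end about 38 mm short of the reported TCP. Because of this, my first push passed over the stile without touching it. I measured the offset from the pictures, worked lower to allow for it, and the second push succeeded.

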